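# Scan the bolt fixture plate and hold it slid out to the pointer

### The job

Pick up the hand scanner, hold it upright and steady for two seconds with its nose about 7 cm above the middle of the label on the fixture plate, and stand it back on its rubber pad. Then take the plate by its grip bar and slide it straight outward, flat on the riser, until its outer end is level with the tip of the pointer; it would now tip off the edge by itself, so finish while still holding the bar, with the plate flat, square to the riser and at rest. Do not move the plate before the scanner is back, and leave the breaker bar, the washers and the dial indicator alone.

Things in the scene. Friction and masses are not known exactly. Their poses are not given: they have to be found in the camera images.
- scanner: Hand scanner standing nose down on its rubber pad: a black head 56 x 46 mm and 36 mm high at the bottom, a short grey collar 43 mm in diameter up to 48 mm, above it an upright round grey handle 32 mm in diameter up to 130 mm (a 5 mm nub on top). 0.22 kg. Origin: centre of the underside (the nose, which looks down); z along the handle, up. Grip the handle from above about 100 mm above the origin.
- pad: Fixed square black rubber pad on the bench, 130 x 130 x 6 mm, the scanner's place. Origin: centre of its underside, on the bench; its top is 6 mm above.
- riser: Fixed grey iron riser block on the bench with a dark steel top, 156 x 266 mm and 60 mm high, on which the fixture plate lies. Origin: centre of its underside, on the bench; y points outward (the way the plate is to slide); its outer edge is at y = 133 mm.
- plate: Loose flat aluminium fixture plate lying on the riser, 90 mm wide (x), 280 mm long (y, outward) and 10 mm thick, six bolt holes near its outer end, a white label with dark stripes and, near its other end, a steel grip bar across it. About 0.7 kg (0.55 to 0.9), centre of mass about 8 mm behind its middle. Origin: centre of its underside; z up.
- label (a point): Middle of the white striped label (50 x 40 mm) on the plate's upper face; 35 mm behind the plate's middle. Plate axes.
- plate_bar (a point): Middle of the plate's grip bar: upright-sided steel bar across the plate, 70 mm long (x), 22 mm thick (y), standing 40 mm above the plate's upper face; this point is 20 mm above that face and 20 mm below the bar's top. Pinched from above with the fingers closing along y. Plate axes; the plate's outer end is 255 mm from here along +y.
- plate_nose (a point): Middle of the plate's outer end, on the upper edge. Plate axes.
- mark: Fixed steel pointer post beyond the riser's outer edge, beside the plate's way on the side away from the robot: 50 mm square foot, 12 mm post, 76 mm high with a small blade near the top that points at the plate's way. Origin: centre of the foot's underside, on the bench; axes as the riser's (y outward, the blade points to -x).
- mark_tip (a point): Tip of the pointer's blade, 70 mm above the bench (at the height of the plate's upper face), 10 to 45 mm clear of the plate's side. The plate's outer end must come level with it, measured along the riser's y. Axes as the riser's.
- breaker_bar: Bystander: loose chrome breaker bar lying on the bench beyond the work, 410 mm long along its x, 32 mm square head. Origin: under its middle.
- washer_a: Bystander: loose flat zinc washer, 48 mm in diameter, 4 mm thick. Origin: centre of its underside.
- washer_b: Bystander: a second washer, the same.
- dial: Bystander: loose steel dial indicator on a 60 mm square foot, 118 mm high, dial 56 mm in diameter. Origin: centre of its underside.
Mind the look-alikes: they are no part of the job. What is shaped like the scanner but blue or red is not meant.

How it is judged:
By the outcome, as a careful person would: the job done as asked, in the order asked, and still so for the second after the job is handed in, while the arm keeps its last pose, push and grip.
It also fails if it takes over 72 s, if anything falls off the work surface, if the arm or the gripper's body presses on something with over 40 N, if the wrist force passes 120 N, or if a joint passes its speed limit or range.

### The arm

A 7-joint arm with a two-finger parallel gripper is mounted at the origin on the work surface. World frame = base frame: x ahead of the robot, y to its left, z up, the work surface at z = 0. Lengths are in m, angles in rad, forces in N, time in s.
With the tool pointing down it reaches from about 0.425 to 0.925 m from the base axis. Payload 6.8 kg.
Tool frame: the origin (TCP) lies between the finger pads, 19 mm behind the fingertips; this is the grasp point; z points along the fingers, y is the line along which they close (so a half turn about z gives the same grasp; the last joint's range is limited). The gripper opens to 85 mm and grips with 20 to 120 N. Pads are 22 mm wide; open, the fingers measure 114 mm over their backs; the gripper's body (76 mm by 85 mm) begins 54 mm behind the grasp point. The pads swing forward as they close: fully open they stand 13 mm farther back than shut.
Start: joints at [-1.295, 0.477, 0.022, 1.555, -0.011, 1.109, -0.083], TCP at [0.253, 0.626, 0.25] pointing down, gripper open.
Joint ranges: [-2.96, 2.96], [-0.34, 2.1], [-1.41, 1.46], [0.24, 2.44], [-1.37, 4.51], [0.17, 1.92], [-2.96, 2.96]. Speed limits (rad/s): [2.39, 2.39, 3.14, 3.14, 3.14, 3.14, 3.14].

### API

Orientations are given as a 3x3 rotation matrix whose columns are the frame's x, y, z axes.
In Python, from rig import get_obs, cams, job gives the robot as it stands.
- The arm moves only by the shell command python3 -m inch 'ROWS' [FORCE]. ROWS is text: rows parted by semicolons, each of 7 numbers parted by spaces: the opening, from 0 (shut) to 1 (fully open), then the shift along the tool's x, y, z scaled (see below), then the turn, a rotation vector about the tool's x, y, z scaled (see below). A call has 1 to 5 rows; each row shifts and turns the commanded pose from where the row before left it, along the tool's axes as they then stand; what a row does not reach is not made up. The controller multiplies each number of a shift by 0.05 m and each number of a turn by 0.12 rad. A row lasts 1/10 s, in which the tool goes at most 50 mm and 8.59 degrees, less where a joint would pass 70% of its speed; a pose out of reach is approached as far as the arm can. A call with a number of a shift or a turn outside -1 to 1 is refused whole. A call with a gripper value outside its range is refused whole. The fingers move at their own pace and stop on an object; FORCE is the grip in N (left out, the last holds). Time passes only in rows, so rows that do not move let the fingers close. It gives the time, the measured TCP pose, the force, the opening and the grip force at its end, in the units of the state.
- get_obs(): the state, without advancing time (a new reading comes with each control period).
- cams.camera(name): name is "scene" or "top" or "wrist"; returns the picture (384x512x3 uint8, red, green, blue); there is no depth.
- cams.camera_info(name): a dict with "fov_y" (degrees; the focal length in pixels is half the picture's height over the tangent of half this angle, whatever the lens; pixels are square), "cx", "cy" (the principal point, pixels), "R" (3x3) and "t" (3): a world point X has camera coordinates R X + t. Camera axes: x right, y down, z forward; pixel columns grow to the right and rows downward; lengths in m; the calibration is good to about 2 mm. A picture is of the moment at which its call begins: read the wrist's pose just before it. camera_info takes no time and is no camera call; for the wrist camera it gives the pose at the moment of the call.
- job.sign_off(): hands the job in; it is judged then, once.
The state is a dict: "t": time; "joint_pos": joint angles; "qd": joint speeds; "tau": joint torques, N m; "ee_pos": TCP position; "orientation": TCP orientation; "force": force on the tool from outside, world axes, zero at the start; "torque": the same for the moment, N m; "width": finger opening in m; "grasp_force": force on a finger pad.
Only numpy, scipy, OpenCV 4.12 (cv2) and the standard library are available. Lean on these libraries where they do the work, as an engineer would, in place of code of your own. Each camera call takes 0.05 s, during which the arm holds its last target. There are 200 camera calls.

## Working session

There is one attempt and no reset: what is moved stays moved. The work goes in short steps, Python scripts to look and compute and a shell command to move; the robot and the scene stay as the last step left them, time stands still between calls to the robot, and variables do not carry over. Pictures are saved under pics/ and viewed, at most 10 in all, crops included, and the job is handed in when it is done.

```bash
mkdir -p pics; ls; python3 - <<'E'
from rig import get_obs,cams
import cv2,numpy as np
o=get_obs();print(o)
for n in("scene","top"):
    im=cams.camera(n);cv2.imwrite(f"pics/{n}0.png",im[:,:,::-1]);
    i=cams.camera_info(n);print(n,i)
a=[cv2.imread(f"pics/{n}0.png") for n in("scene","top")]
for n,x in zip(("scene","top"),a): cv2.imwrite(f"pics/{n}0b.png",cv2.resize(x,(800,600),interpolation=cv2.INTER_CUBIC))
E
```

```text
pics
{'t': 0.0, 'joint_pos': array([-1.29511935,  0.47780652,  0.02232964,  1.55646853, -0.01153613,
        1.10929454, -0.08308392]), 'qd': array([-1.23232214e-03,  3.72184985e-05, -1.88623240e-04,  3.92490300e-04,
        8.08772710e-04,  1.59101435e-03,  1.17163642e-03]), 'tau': array([ 2.06046457e-04, -5.96440351e+01,  1.60880573e+00, -2.81198806e+01,
        1.25790705e-02,  9.22766514e-03, -3.74962440e-06]), 'ee_pos': array([0.25252199, 0.62537355, 0.24901397]), 'orientation': array([[-9.27268449e-01,  3.74396669e-01, -5.97667157e-04],
       [ 3.74397132e-01,  9.27266803e-01, -1.75031380e-03],
       [-1.01114743e-04, -1.84677563e-03, -9.99998290e-01]]), 'force': array([ 0.13149973,  0.54134243, -0.45593381]), 'torque': array([-0.01961736, -0.00423345,  0.01054419]), 'grasp_force': 0.0, 'width': 0.08528879890779809}
scene {'fov_y': 48.07234062059723, 'cx': 260.4767391562304, 'cy': 189.8419404674213, 'R': array([[-0.09195924,  0.99559858,  0.01808217],
       [ 0.80380579,  0.08493794, -0.58879691],
       [-0.58774123, -0.03961076, -0.80807873]]), 't': array([-0.0180764 , -0.38682889,  1.66013448])}
top {'fov_y': 45.648242222319055, 'cx': 255.74995004131767, 'cy': 192.49146998972142, 'R': array([[-0.09173481, -0.99576994,  0.00519079],
       [-0.97435952,  0.08868447, -0.2067815 ],
       [ 0.20544646, -0.02402676, -0.97837338]]), 't': array([0.09475618, 0.55264965, 1.15292096])}
```

View pics/scene0b.png

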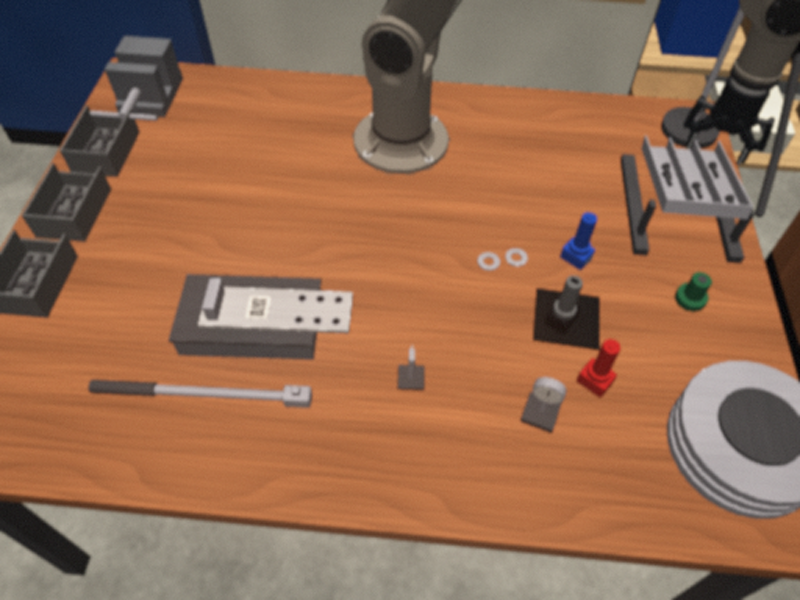

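View pics/top0b.png

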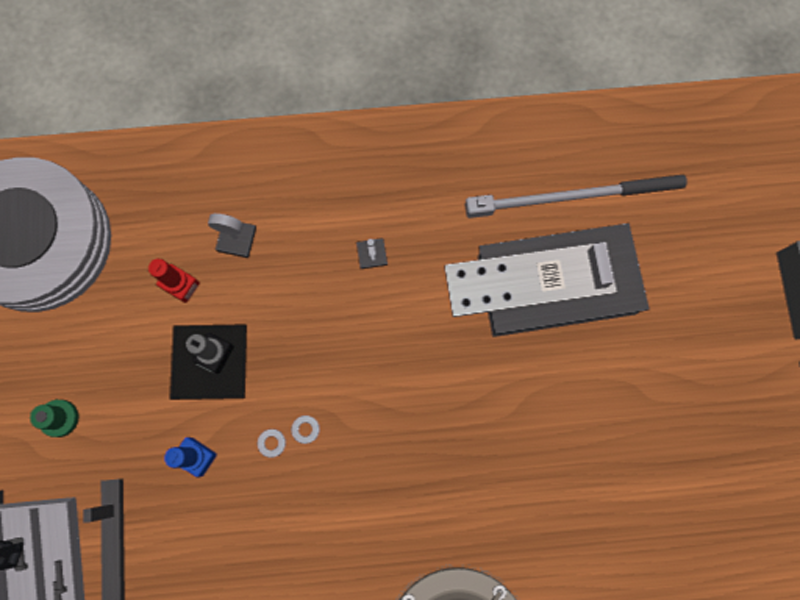

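The scanner is the grey one standing on the black pad, at top (210,350). The look-alikes are blue (190,457), red (172,280) and green (53,417). The grey handle, black head and black pad match the description. I'll confirm this in enlarged crops.

```bash
python3 - <<'E'
import cv2,numpy as np
a=cv2.imread("pics/top0.png");s=cv2.imread("pics/scene0.png")
p1=cv2.resize(a[138:228,225:425],(800,360),interpolation=cv2.INTER_CUBIC) # 4x
p2=cv2.resize(a[200:260,100:166],(264,240),interpolation=cv2.INTER_CUBIC) #4x
p3=cv2.resize(s[170:230,325:391],(264,240),interpolation=cv2.INTER_CUBIC) #4x
m=np.zeros((600,800,3),np.uint8);m[:360]=p1;m[360:,:264]=p2;m[360:,268:532]=p3
p4=cv2.resize(s[210:255,245:290],(240,240),interpolation=cv2.INTER_CUBIC)
m[360:,540:780]=p4
cv2.imwrite("pics/c1.png",m)
E
```

```text
(no output)
```

View pics/c1.png

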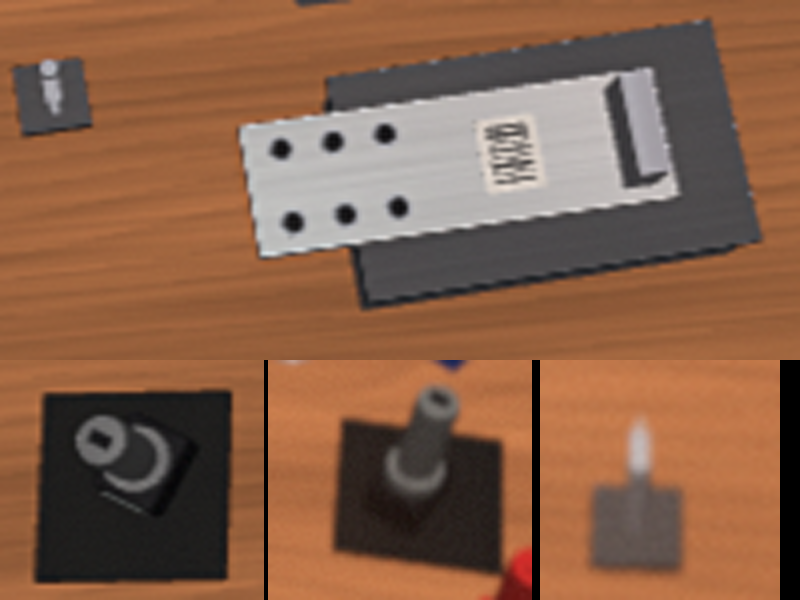

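```bash
cat > h.py <<'E'
import numpy as np
from rig import cams,get_obs
def ray(n,u,v,i=None):
    i=i or cams.camera_info(n);f=192/np.tan(np.radians(i['fov_y']/2))
    R=np.array(i['R']);return -R.T@i['t'], R.T@np.array([(u-i['cx'])/f,(v-i['cy'])/f,1])
def atz(n,u,v,z,i=None):
    c,d=ray(n,u,v,i);return c+d*(z-c[2])/d[2]
def proj(n,X,i=None):
    i=i or cams.camera_info(n);f=192/np.tan(np.radians(i['fov_y']/2))
    p=np.array(i['R'])@X+i['t'];return p[:2]/p[2]*f+[i['cx'],i['cy']]
E
python3 - <<'E'
from h import *
np.set_printoptions(precision=4,suppress=True)
def T(X,Y,z,ox=225,oy=138): return atz("top",(X+.5)/4-.5+ox,(Y+.5)/4-.5+oy,z)
def fit(name,P,m): # m model xy
    P=np.array(P)[:,:2];m=np.array(m);pc=P.mean(0);mc=m.mean(0)
    z=((P-pc)@[1,1j])@np.conj((m-mc)@[1,1j]);a=np.angle(z)
    R=np.array([[np.cos(a),-np.sin(a)],[np.sin(a),np.cos(a)]]);t=pc-R@mc
    print(name,t,np.degrees(a),'res mm',(P-(m@R.T+t)).round(4).tolist());return R,t
# riser y = outward = image left = world +y ; x away from robot
rc=[T(*p,.06) for p in((328,78),(712,20),(760,240),(362,303))]
R,t=fit('riser',rc,[(.078,.133),(.078,-.133),(-.078,-.133),(-.078,.133)])
pc=[T(*p,.07) for p in((240,127),(652,68),(679,196),(262,257))]
Rp,tp=fit('plate',pc,[(.045,.14),(.045,-.14),(-.045,-.14),(-.045,.14)])
print('label',T(512,153,.07),Rp@[0,-.035]+tp)
print('bar top',Rp@[0,-.115]+tp, 'img',T((620+656)/2+2,(70+181)/2-0,.11))
tip=T(57,114,.07);print('tip',tip,'riser frame',R.T@(tip[:2]-t),'plate in riser',R.T@(tp-t))
print('mark foot',T(53,97,.0))
fs=[T(X,Y-360,z,100,200) for X,Y,z in((101,440,.136),)]
print('handle top T',fs, 'scene',atz("scene",(439-268)/4+325-.4,(404-360)/4+170-.4,.136))
print('collar T',T(133,459-360,.054,100,200),'scene',atz("scene",(415-268)/4+325-.4,(467-360)/4+170-.4,.054))
print('pad',np.mean([T(X,Y-360,.006,100,200) for X,Y in((45,393),(231,391),(228,579),(36,582))],0))
E
```

```text
riser [ 0.5746 -0.2366] 3.394204518450828 res mm [[-0.0015, -0.0021], [-0.0002, -0.001], [0.002, 0.0006], [-0.0002, 0.0025]]
plate [ 0.5754 -0.1797] 3.2120185950988502 res mm [[-0.0006, -0.0005], [-0.0007, 0.0002], [0.0007, 0.0008], [0.0006, -0.0005]]
label [ 0.5779 -0.2154  0.07  ] [ 0.5774 -0.2146]
bar top [ 0.5818 -0.2945] img [ 0.5794 -0.2899  0.11  ]
tip [0.6317 0.0824 0.07  ] riser frame [0.076  0.3151] plate in riser [0.0042 0.0568]
mark foot [0.6636 0.0847 0.    ]
handle top T [array([0.504 , 0.3705, 0.136 ])] scene [0.5086 0.371  0.136 ]
collar T [0.5039 0.3722 0.054 ] scene [0.5061 0.3709 0.054 ]
pad [0.4936 0.3835 0.006 ]
```

```bash
cat > d.py <<'E'
import sys,numpy as np
from scipy.spatial.transform import Rotation as Ro
from h import get_obs
def d(pos,yaw=None):
    o=get_obs();R=o['orientation'];v=R.T@(np.array(pos)-o['ee_pos'])/.05
    y=R[:2,1] if yaw is None else np.array([-np.sin(yaw),np.cos(yaw)])
    if y@R[:2,1]<0:y=-y
    y=np.append(y/np.linalg.norm(y),0);z=np.array([0,0,-1.]);G=np.c_[np.cross(y,z),y,z]
    w=Ro.from_matrix(R.T@G).as_rotvec()/.12
    print('shift',v.round(3),'turn',w.round(3),'t',o['t'],'p',o['ee_pos'].round(4),'F',o['force'].round(1),'w',round(o['width'],4),o['grasp_force'])
if __name__=='__main__':
    a=[float(x) for x in sys.argv[1:]];d(a[:3],np.radians(a[3]) if len(a)>3 else None)
E
python3 d.py .505 .371 .25
```

```text
shift [-6.587 -2.829 -0.012] turn [-0.013  0.001  0.   ] t 0.1 p [0.2526 0.6255 0.2492] F [1.  0.3 0.4] w 0.0851 0.0
```

```bash
python3 -m inch '1 -.3 -.15 0 0 0 0;1 -.6 -.25 0 0 0 0;1 -.8 -.35 0 0 0 0;1 -.8 -.35 0 0 0 0;1 -.8 -.35 0 0 0 0' 40; python3 -m inch '1 -.8 -.35 0 0 0 0;1 -.8 -.35 0 0 0 0;1 -.8 -.35 0 0 0 0;1 -.6 -.2 0 0 0 0;1 -.287 -.129 0 0 0 0';python3 -m inch '1 0 0 0 0 0 0;1 0 0 0 0 0 0;1 0 0 0 0 0 0' ;python3 d.py .505 .371 .25; python3 - <<'E'
from h import *
import cv2
i=cams.camera_info("wrist");im=cams.camera("wrist");print(i)
for z in (.141,.054): print(proj("wrist",np.array([.505,.371,z]),i))
cv2.imwrite("pics/w1.png",im[:,:,::-1])
E
```

```text
t: 0.6
ee_pos: [0.3804, 0.4941, 0.2499]
orientation: [[-0.927, 0.375, 0.0], [0.375, 0.927, -0.001], [-0.001, -0.001, -1.0]]
force: [1.5, 0.1, -0.8]
width: 0.0856
grasp_force: 0.0
t: 1.1
ee_pos: [0.5083, 0.3667, 0.25]
orientation: [[-0.925, 0.38, 0.001], [0.38, 0.925, -0.002], [-0.002, -0.001, -1.0]]
force: [0.2, -0.1, 0.4]
width: 0.0853
grasp_force: 0.0
t: 1.4
ee_pos: [0.5032, 0.3735, 0.2498]
orientation: [[-0.929, 0.371, -0.001], [0.371, 0.929, 0.001], [0.001, 0.0, -1.0]]
force: [0.0, -0.1, 0.5]
width: 0.0853
grasp_force: 0.0
shift [-0.052 -0.034 -0.003] turn [ 0.003 -0.011  0.   ] t 1.4 p [0.5032 0.3735 0.2498] F [ 0.  -0.1  0.5] w 0.0853 0.0
{'fov_y': 68.28612964073307, 'cx': 256.0848419296059, 'cy': 185.01507603762997, 'R': array([[ 0.37104338,  0.92861485, -0.00113163],
       [ 0.89648671, -0.35788774,  0.2612048 ],
       [ 0.24215366, -0.0979328 , -0.96528274]]), 't': array([-0.53318074, -0.35178621,  0.2931787 ])}
[254.39878149 190.83195772]
[254.91702168 169.66291647]
```

View pics/w1.png

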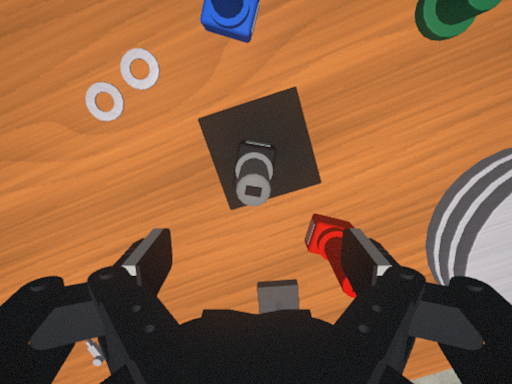

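The prediction from the top view falls within 2 px of the handle top at (254,189) and collar at (255,167). This is the grey scanner on the black pad, so I descend.

```bash
python3 -m inch '1 -.05 -.04 .4 0 0 0;1 0 0 .6 0 0 0;1 0 0 .6 0 0 0;1 0 0 .6 0 0 0;1 0 0 .4 0 0 0' 40; python3 -m inch '1 0 0 .27 0 0 0;1 0 0 0 0 0 0;1 0 0 0 0 0 0;1 0 0 0 0 0 0';python3 d.py .505 .371 .106
```

```text
t: 1.95
ee_pos: [0.5046, 0.3697, 0.1178]
orientation: [[-0.928, 0.372, -0.002], [0.372, 0.928, -0.001], [0.002, -0.002, -1.0]]
force: [-0.3, -1.1, -0.4]
width: 0.0855
grasp_force: 0.0
t: 2.35
ee_pos: [0.5074, 0.3695, 0.1079]
orientation: [[-0.927, 0.374, 0.002], [0.374, 0.927, 0.002], [-0.001, 0.002, -1.0]]
force: [0.0, 0.3, -0.0]
width: 0.0853
grasp_force: 0.0
shift [0.055 0.01  0.038] turn [ 0.018  0.008 -0.   ] t 2.35 p [0.5074 0.3695 0.1079] F [ 0.   0.3 -0. ] w 0.0853 0.0
```

```bash
python3 -m inch '.6 .04 0 .03 0 0 0;.5 0 0 0 0 0 0;.42 0 0 0 0 0 0;.38 0 0 0 0 0 0;.3 0 0 0 0 0 0' 40; python3 -m inch '0 0 0 0 0 0 0;0 0 0 0 0 0 0;0 0 0 0 0 0 0;0 0 0 0 0 0 0;0 0 0 0 0 0 0';python3 d.py .505 .371 .106
```

```text
t: 2.85
ee_pos: [0.5052, 0.3697, 0.1054]
orientation: [[-0.927, 0.374, 0.001], [0.374, 0.927, 0.001], [-0.0, 0.001, -1.0]]
force: [-0.3, 0.1, 1.6]
width: 0.0311
grasp_force: 39.7
t: 3.35
ee_pos: [0.5052, 0.3697, 0.1054]
orientation: [[-0.927, 0.374, 0.001], [0.374, 0.927, 0.001], [-0.0, 0.001, -1.0]]
force: [0.7, 0.2, 4.3]
width: 0.031
grasp_force: 39.8
shift [ 0.013  0.023 -0.013] turn [ 0.007  0.003 -0.   ] t 3.35 p [0.5052 0.3697 0.1054] F [0.7 0.2 4.3] w 0.031 39.77632284164429
```

```bash
python3 -m inch '0 0 0 -.1 0 0 0;0 0 0 -.3 0 0 0;0 0 0 -.5 0 0 0;0 0 0 -.5 0 0 0;0 0 0 -.5 0 0 0'; python3 -m inch '0 0 0 -.45 0 0 0;0 0 0 -.25 0 0 0;0 0 0 -.1 0 0 0;0 0 0 0 0 0 0;0 0 0 0 0 0 0';python3 d.py .5777 -.215 .2395
```

```text
t: 3.85
ee_pos: [0.5045, 0.3688, 0.2014]
orientation: [[-0.927, 0.375, -0.001], [0.375, 0.927, -0.001], [0.0, -0.001, -1.0]]
force: [0.2, 0.1, -3.6]
width: 0.0311
grasp_force: 39.9
t: 4.35
ee_pos: [0.5043, 0.3689, 0.2388]
orientation: [[-0.927, 0.374, -0.002], [0.374, 0.927, -0.001], [0.001, -0.002, -1.0]]
force: [0.2, -0.4, -2.3]
width: 0.0312
grasp_force: 39.9
shift [ -5.734 -10.279   0.   ] turn [-0.016 -0.008 -0.   ] t 4.35 p [0.5043 0.3689 0.2388] F [ 0.2 -0.4 -2.3] w 0.0312 39.889535307884216
```

```bash
python3 -m inch '0 -.05 -.1 0 0 0 0;0 -.11 -.2 0 0 0 0;0 -.17 -.3 0 0 0 0;0 -.22 -.4 0 0 0 0;0 -.28 -.5 0 0 0 0';python3 -m inch '0 -.28 -.5 0 0 0 0;0 -.28 -.5 0 0 0 0;0 -.28 -.5 0 0 0 0;0 -.28 -.5 0 0 0 0;0 -.28 -.5 0 0 0 0'|head -2;python3 -m inch '0 -.28 -.5 0 0 0 0;0 -.28 -.5 0 0 0 0;0 -.28 -.5 0 0 0 0;0 -.28 -.5 0 0 0 0;0 -.28 -.5 0 0 0 0'|head -2; python3 -m inch '0 -.28 -.5 0 0 0 0;0 -.28 -.5 0 0 0 0;0 -.28 -.5 0 0 0 0;0 -.28 -.5 0 0 0 0;0 -.28 -.5 0 0 0 0'|head -2; python3 -m inch '0 -.22 -.4 0 0 0 0;0 -.17 -.3 0 0 0 0;0 -.15 -.28 0 0 0 0;0 -.11 -.2 0 0 0 0;0 -.05 -.1 0 0 0 0';python3 -m inch '0 0 0 0 0 0 0;0 0 0 0 0 0 0;0 0 0 0 0 0 0'|head -2;python3 d.py .5777 -.215 .2395
```

```text
t: 4.85
ee_pos: [0.5153, 0.2825, 0.2398]
orientation: [[-0.927, 0.374, -0.0], [0.374, 0.927, -0.0], [0.0, -0.0, -1.0]]
force: [0.0, -0.4, -1.2]
width: 0.0311
grasp_force: 39.9
t: 5.35
ee_pos: [0.5331, 0.139, 0.24]
t: 5.85
ee_pos: [0.5508, -0.003, 0.24]
t: 6.35
ee_pos: [0.5684, -0.1449, 0.24]
t: 6.85
ee_pos: [0.5775, -0.2162, 0.24]
orientation: [[-0.927, 0.376, -0.0], [0.376, 0.927, -0.0], [0.0, -0.0, -1.0]]
force: [0.4, 0.4, -2.3]
width: 0.031
grasp_force: 39.9
t: 7.15
ee_pos: [0.5782, -0.2133, 0.2399]
shift [-0.003 -0.035  0.008] turn [ 0.005 -0.003  0.   ] t 7.15 p [ 0.5782 -0.2133  0.2399] F [-1.5  0.5 -1.5] w 0.0309 39.90282118320465
```

```bash
python3 - <<'E'
from h import *
import cv2
m=np.zeros((600,800,3),np.uint8)
a=cams.camera("top")[:,:,::-1];s=cams.camera("scene")[:,:,::-1];w=cams.camera("wrist")[:,:,::-1]
print(proj("scene",np.array([.5777,-.2147,.07])),[proj("scene",np.array([.5777,-.2147,z])) for z in(.14,.176)])
m[:300,:400]=cv2.resize(w,(400,300))
m[:300,400:]=cv2.resize(a[115:205,280:400],(400,300),interpolation=cv2.INTER_CUBIC)
m[300:,:400]=cv2.resize(s[130:220,110:230],(400,300),interpolation=cv2.INTER_CUBIC)
cv2.imwrite("pics/hold.png",m)
E
```

```text
[164.50228876 195.95776698] [array([160.48580063, 181.65004575]), array([158.27110343, 173.76074814])]
```

View pics/hold.png

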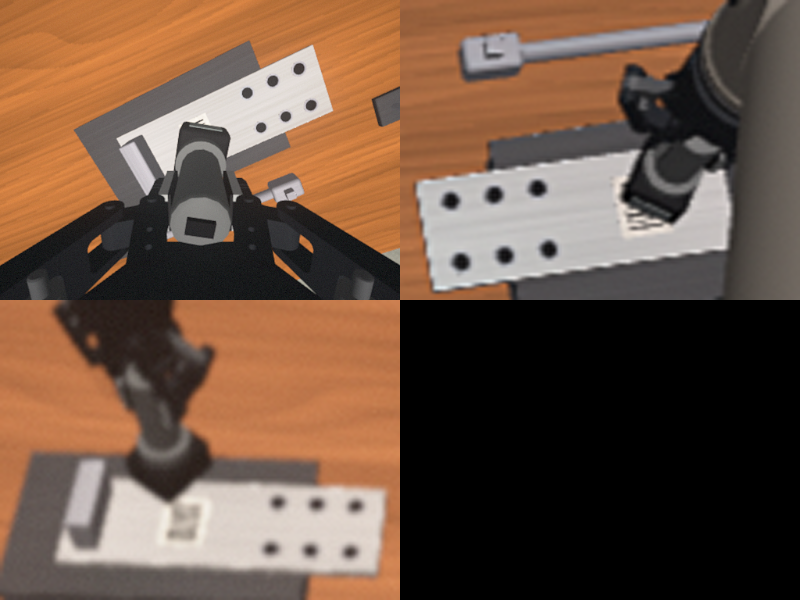

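The wrist, top and scene views show the scanner held upright over the label. In the scene crop the label is at (186,523) and the nose is just above it, as predicted. Next I hold for about 3 s.

```bash
Z='x'; python3 -m inch '0 0 -.02 0 0 0 0;0 0 0 0 0 0 0;0 0 0 0 0 0 0;0 0 0 0 0 0 0;0 0 0 0 0 0 0'|head -2
python3 -m inch '0 0 0 0 0 0 0;0 0 0 0 0 0 0;0 0 0 0 0 0 0;0 0 0 0 0 0 0;0 0 0 0 0 0 0'|head -2
python3 -m inch '0 0 0 0 0 0 0;0 0 0 0 0 0 0;0 0 0 0 0 0 0;0 0 0 0 0 0 0;0 0 0 0 0 0 0'|head -2
python3 -m inch '0 0 0 0 0 0 0;0 0 0 0 0 0 0;0 0 0 0 0 0 0;0 0 0 0 0 0 0;0 0 0 0 0 0 0'|head -2
python3 -m inch '0 0 0 0 0 0 0;0 0 0 0 0 0 0;0 0 0 0 0 0 0;0 0 0 0 0 0 0;0 0 0 0 0 0 0'|head -2
python3 -m inch '0 0 0 0 0 0 0;0 0 0 0 0 0 0;0 0 0 0 0 0 0;0 0 0 0 0 0 0;0 0 0 0 0 0 0'|head -2
python3 d.py .505 .370 .2395
```

```text
t: 7.8
ee_pos: [0.5777, -0.2154, 0.24]
t: 8.3
ee_pos: [0.5777, -0.2154, 0.24]
t: 8.8
ee_pos: [0.5777, -0.2154, 0.24]
t: 9.3
ee_pos: [0.5777, -0.2154, 0.24]
t: 9.8
ee_pos: [0.5777, -0.2154, 0.24]
t: 10.3
ee_pos: [0.5777, -0.2154, 0.24]
shift [5.7320e+00 1.0312e+01 1.0000e-02] turn [ 0.  0. -0.] t 10.3 p [ 0.5777 -0.2154  0.24  ] F [-0.2  0.  -2.6] w 0.0308 39.90313947200775
```

```bash
python3 -m inch '0 .05 .1 0 0 0 0;0 .11 .2 0 0 0 0;0 .17 .3 0 0 0 0;0 .22 .4 0 0 0 0;0 .28 .5 0 0 0 0'|head -2;python3 -m inch '0 .28 .5 0 0 0 0;0 .28 .5 0 0 0 0;0 .28 .5 0 0 0 0;0 .28 .5 0 0 0 0;0 .28 .5 0 0 0 0'|head -2;python3 -m inch '0 .28 .5 0 0 0 0;0 .28 .5 0 0 0 0;0 .28 .5 0 0 0 0;0 .28 .5 0 0 0 0;0 .28 .5 0 0 0 0'|head -2; python3 -m inch '0 .28 .5 0 0 0 0;0 .28 .5 0 0 0 0;0 .28 .5 0 0 0 0;0 .28 .5 0 0 0 0;0 .28 .5 0 0 0 0'|head -2; python3 -m inch '0 .22 .4 0 0 0 0;0 .17 .31 0 0 0 0;0 .15 .28 0 0 0 0;0 .11 .2 0 0 0 0;0 .05 .1 0 0 0 0'|head -2;python3 -m inch '0 0 0 0 0 0 0;0 0 0 0 0 0 0;0 0 0 0 0 0 0;0 0 0 0 0 0 0;0 0 0 0 0 0 0';python3 d.py .505 .370 .1085
```

```text
t: 10.8
ee_pos: [0.567, -0.1294, 0.24]
t: 11.3
ee_pos: [0.5485, 0.014, 0.2401]
t: 11.8
ee_pos: [0.5301, 0.156, 0.2401]
t: 12.3
ee_pos: [0.5118, 0.298, 0.2401]
t: 12.8
ee_pos: [0.5044, 0.3699, 0.2399]
t: 13.3
ee_pos: [0.5049, 0.3684, 0.2401]
orientation: [[-0.927, 0.375, 0.0], [0.375, 0.927, -0.0], [-0.0, -0.0, -1.0]]
force: [-0.3, 0.5, -1.9]
width: 0.0316
grasp_force: 39.9
shift [0.01  0.03  2.631] turn [-0.     0.001  0.   ] t 13.3 p [0.5049 0.3684 0.2401] F [-0.3  0.5 -1.9] w 0.0316 39.90624189376831
```

Down to z = 0.1085, then in small steps to contact.

```bash
python3 -m inch '0 0 .03 .2 0 0 0;0 0 0 .4 0 0 0;0 0 0 .5 0 0 0;0 0 0 .5 0 0 0;0 0 0 .4 0 0 0'|head -2; python3 -m inch '0 0 0 .3 0 0 0;0 0 0 .2 0 0 0;0 0 0 .1 0 0 0;0 0 0 0 0 0 0;0 0 0 0 0 0 0';python3 -m inch '0 0 0 .02 0 0 0;0 0 0 .02 0 0 0;0 0 0 .02 0 0 0;0 0 0 0 0 0 0;0 0 0 0 0 0 0'; python3 d.py .505 .370 .1054
```

```text
t: 13.8
ee_pos: [0.5046, 0.3698, 0.1378]
t: 14.3
ee_pos: [0.5057, 0.3707, 0.1107]
orientation: [[-0.927, 0.374, 0.001], [0.374, 0.927, 0.001], [-0.001, 0.001, -1.0]]
force: [-0.2, 0.7, -2.0]
width: 0.0312
grasp_force: 39.9
t: 14.8
ee_pos: [0.5053, 0.3703, 0.107]
orientation: [[-0.927, 0.374, 0.0], [0.374, 0.927, 0.0], [-0.0, 0.0, -1.0]]
force: [0.3, -0.4, -1.6]
width: 0.0312
grasp_force: 39.9
shift [ 0.002 -0.008  0.033] turn [ 0.  0. -0.] t 14.8 p [0.5053 0.3703 0.107 ] F [ 0.3 -0.4 -1.6] w 0.0312 39.91583526134491
```

```bash
python3 -m inch '0 0 0 .02 0 0 0;0 0 0 .015 0 0 0;0 0 0 0 0 0 0;0 0 0 0 0 0 0'; python3 d.py .505 .370 .1054
```

```text
t: 15.2
ee_pos: [0.5053, 0.3704, 0.1054]
orientation: [[-0.927, 0.374, 0.0], [0.374, 0.927, 0.0], [-0.0, 0.0, -1.0]]
force: [-0.1, -0.3, 0.2]
width: 0.0309
grasp_force: 40.0
shift [ 0.003 -0.01  -0.001] turn [ 0.002  0.001 -0.   ] t 15.2 p [0.5053 0.3704 0.1054] F [-0.1 -0.3  0.2] w 0.0309 39.956374168395996
```

```bash
python3 -m inch '0 0 0 .01 0 0 0;0 0 0 0 0 0 0' 20|grep -E 'force|ee'; python3 -m inch '.45 0 0 0 0 0 0;.5 0 0 0 0 0 0;.6 0 0 0 0 0 0;.8 0 0 0 0 0 0;1 0 0 0 0 0 0'; python3 -m inch '1 0 0 0 0 0 0;1 0 0 -.2 0 0 0;1 0 0 -.5 0 0 0;1 0 0 -.6 0 0 0;1 0 0 -.6 0 0 0';  python3 -m inch '1 0 0 -.6 0 0 0;1 0 0 -.3 0 0 0;1 0 0 -.1 0 0 0;1 0 0 0 0 0 0';python3 d.py .5806 -.2934 .25 3.3;python3 - <<'E'
from h import *
import cv2
i=cams.camera_info("wrist");im=cams.camera("wrist")
for z in (.141,.054): print(proj("wrist",np.array([.505,.371,z]),i))
m=np.zeros((384,800,3),np.uint8);m[:,:512]=im[:,:,::-1]
s=cams.camera("scene")[:,:,::-1];m[:288,512:]=cv2.resize(s[170:230,332:392],(288,288))
cv2.imwrite("pics/w2.png",m)
E
```

```text
ee_pos: [0.5054, 0.3705, 0.1053]
force: [-0.7, -0.6, 5.0]
grasp_force: 40.6
t: 15.9
ee_pos: [0.5053, 0.3703, 0.1046]
orientation: [[-0.927, 0.374, -0.0], [0.374, 0.927, -0.0], [0.0, -0.0, -1.0]]
force: [-0.0, -0.2, -0.0]
width: 0.078
grasp_force: 0.0
t: 16.4
ee_pos: [0.5052, 0.3702, 0.2014]
orientation: [[-0.927, 0.375, 0.0], [0.375, 0.927, 0.0], [-0.0, 0.0, -1.0]]
force: [0.4, 0.6, 0.1]
width: 0.0855
grasp_force: 0.0
t: 16.8
ee_pos: [0.5052, 0.3703, 0.2498]
orientation: [[-0.927, 0.374, 0.0], [0.374, 0.927, 0.0], [-0.0, 0.0, -1.0]]
force: [0.2, -0.3, -0.6]
width: 0.0855
grasp_force: 0.0
shift [-6.3680e+00 -1.1744e+01 -8.0000e-03] turn [ 3.000e-03  1.000e-03 -3.678e+00] t 16.8 p [0.5052 0.3703 0.2498] F [ 0.2 -0.3 -0.6] w 0.0855 0.0
[257.07918877 187.27956991]
[256.91143674 166.86069372]
```

View pics/w2.png

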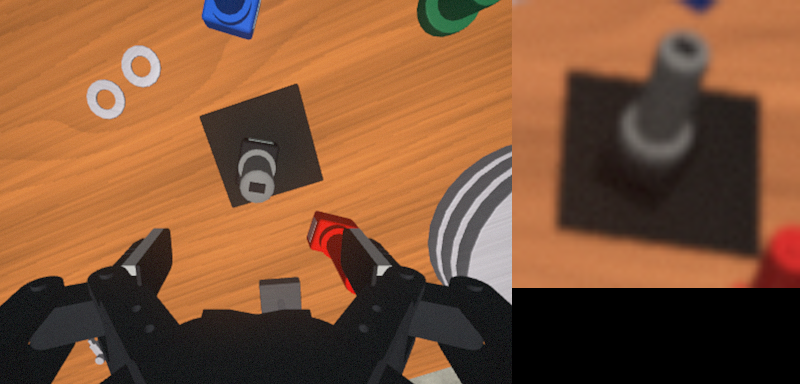

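The scanner stands upright on its pad, top at (257,187), which is where it was. Now the yaw for the bar.

```bash
python3 -m inch '1 0 0 0 0 0 -.5;1 0 0 0 0 0 -.9;1 0 0 0 0 0 -.9;1 0 0 0 0 0 -.9;1 0 0 0 0 0 -.478'|head -2;python3 -m inch '1 0 0 0 0 0 0;1 0 0 0 0 0 0'|head -3;python3 d.py .5806 -.2934 .25 3.3; python3 -c "
from rig import get_obs;print(get_obs()['joint_pos'])"
```

```text
t: 17.4
ee_pos: [0.5046, 0.3698, 0.2478]
t: 17.6
ee_pos: [0.5049, 0.3699, 0.2485]
orientation: [[-0.998, -0.056, -0.002], [-0.056, 0.998, -0.001], [0.002, -0.001, -1.0]]
shift [ -0.772 -13.331  -0.014] turn [-0.01  -0.014 -0.015] t 17.6 p [0.5049 0.3699 0.2485] F [0.1 0.6 0.6] w 0.0854 0.0
[-0.75729243  0.39838618  0.0336448   1.68104319 -0.01502501  1.06449432
  0.9076799 ]
```

```bash
python3 -m inch '1 -.045 -.2 0 0 0 0;1 -.045 -.4 0 0 0 0;1 -.045 -.6 0 0 0 0;1 -.045 -.8 0 0 0 0;1 -.045 -.8 0 0 0 0'|head -2;python3 -m inch '1 -.045 -.8 0 0 0 0;1 -.045 -.8 0 0 0 0;1 -.045 -.8 0 0 0 0;1 -.045 -.8 0 0 0 0;1 -.045 -.8 0 0 0 0'|head -2;python3 -m inch '1 -.045 -.8 0 0 0 0;1 -.045 -.8 0 0 0 0;1 -.045 -.8 0 0 0 0;1 -.045 -.8 0 0 0 0;1 -.045 -.8 0 0 0 0'|head -2;python3 -m inch '1 -.045 -.8 0 0 0 0;1 -.045 -.6 0 0 0 0;1 0 -.53 0 0 0 0;1 0 -.4 0 0 0 0;1 0 -.2 0 0 0 0'|head -2; python3 -m inch '1 0 0 0 0 0 0;1 0 0 0 0 0 0;1 0 0 0 0 0 0'|head -3;python3 d.py .5806 -.2934 .15 3.3;python3 - <<'E'
from h import *
import cv2
i=cams.camera_info("wrist");im=cams.camera("wrist");np.save('w3.npy',i,allow_pickle=True)
print(proj("wrist",np.array([.5806,-.2934,.11]),i))
cv2.imwrite("pics/w3.png",cv2.resize(im[:,:,::-1],(800,600),interpolation=cv2.INTER_CUBIC))
E
```

```text
t: 18.1
ee_pos: [0.5247, 0.2279, 0.2498]
t: 18.6
ee_pos: [0.5466, 0.0284, 0.25]
t: 19.1
ee_pos: [0.5687, -0.1704, 0.25]
t: 19.6
ee_pos: [0.5797, -0.297, 0.2499]
t: 19.9
ee_pos: [0.582, -0.2913, 0.2497]
orientation: [[-0.998, -0.059, 0.0], [-0.059, 0.998, 0.001], [-0.0, 0.001, -1.0]]
shift [ 0.03  -0.042  1.995] turn [0.008 0.001 0.014] t 19.9 p [ 0.582  -0.2913  0.2497] F [-0.1 -0.5  0. ] w 0.0855 0.0
[254.43224596 177.73776244]
```

View pics/w3.png

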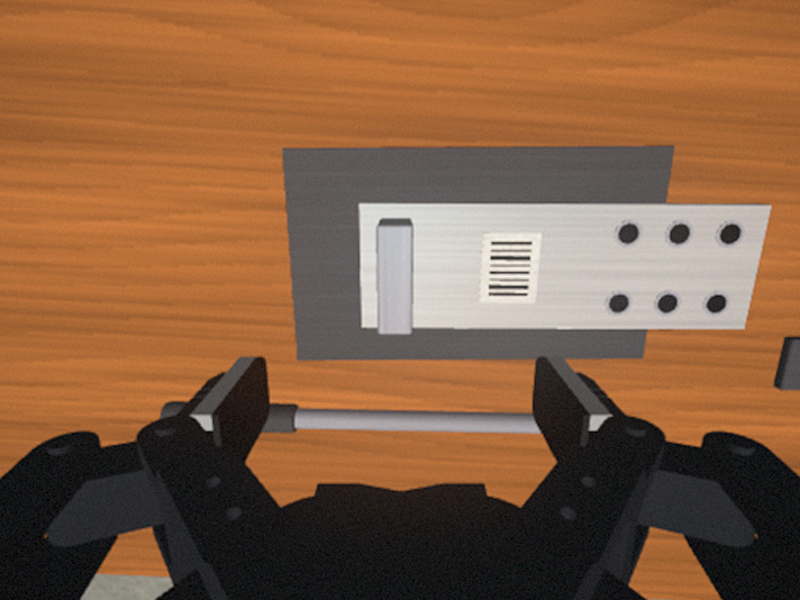

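The bar is seen from above, its top centre at (395,279) in the 800-wide view, within 1 mm of the estimate. I'll refine the riser and plate from this view.

```bash
python3 - <<'E'
from h import *
np.set_printoptions(precision=4,suppress=True)
i=np.load('w3.npy',allow_pickle=True).item()
def T(X,Y,z): return atz("wrist",(X+.5)/1.5625-.5,(Y+.5)/1.5625-.5,z,i)
def fit(name,P,m):
    P=np.array(P)[:,:2];m=np.array(m);pc=P.mean(0);mc=m.mean(0)
    a=np.angle(((P-pc)@[1,1j])@np.conj((m-mc)@[1,1j]))
    R=np.array([[np.cos(a),-np.sin(a)],[np.sin(a),np.cos(a)]]);t=pc-R@mc
    print(name,t,np.degrees(a),'res',(P-(m@R.T+t)).round(4).tolist());return R,t
# image right = +y outward ; image top = toward robot (-x)
R,t=fit('riser',[T(*p,.06) for p in((283,148.5),(673,146),(645,357),(298,360))],[(-.078,-.133),(-.078,.133),(.078,.133),(.078,-.133)])
Rp,tp=fit('plate',[T(*p,.07) for p in((359,204),(770,206),(746,329),(361,327))],[(-.045,-.14),(-.045,.14),(.045,.14),(.045,-.14)])
print('bar',T(395,279,.11),Rp@[0,-.115]+tp,'plate in riser',R.T@(tp-t))
E
```

```text
riser [ 0.5758 -0.2386] 3.934216699782976 res [[0.0002, 0.0008], [0.0012, -0.0014], [-0.0007, 0.0005], [-0.0006, 0.0001]]
plate [ 0.577  -0.1804] 3.174916560625876 res [[0.0007, 0.0004], [0.001, -0.0012], [-0.0007, 0.0009], [-0.001, -0.0]]
bar [ 0.5813 -0.2951  0.11  ] [ 0.5833 -0.2952] plate in riser [0.0051 0.058 ]
```

```bash
python3 -m inch '1 0 -.06 .3 0 0 0;1 0 0 .6 0 0 0;1 0 0 .6 0 0 0;1 0 0 .6 0 0 0;1 0 0 .5 0 0 0'|head -2; python3 -m inch '1 0 0 .3 0 0 0;1 0 0 .2 0 0 0;1 0 0 0 0 0 0;1 0 0 0 0 0 0;1 0 0 0 0 0 0';python3 d.py .582 -.2945 .095 3.4
```

```text
t: 20.45
ee_pos: [0.5811, -0.2949, 0.1169]
t: 20.95
ee_pos: [0.5828, -0.2963, 0.0961]
orientation: [[-0.998, -0.057, 0.002], [-0.057, 0.998, -0.001], [-0.002, -0.001, -1.0]]
force: [0.4, 0.4, -0.1]
width: 0.0856
grasp_force: 0.0
shift [0.014 0.038 0.022] turn [-0.008  0.018 -0.015] t 20.95 p [ 0.5828 -0.2963  0.0961] F [ 0.4  0.4 -0.1] w 0.0856 0.0
```

```bash
python3 -m inch '.5 0 .035 .02 0 0 0;.4 0 0 0 0 0 0;.36 0 0 0 0 0 0;.33 0 0 0 0 0 0;.31 0 0 0 0 0 0' 20; python3 -m inch '.29 0 0 0 0 0 0;.27 0 0 0 0 0 0;.25 0 0 0 0 0 0;.2 0 0 0 0 0 0;0 0 0 0 0 0 0';python3 d.py .582 -.2945 .095 3.4
```

```text
t: 21.45
ee_pos: [0.5819, -0.2941, 0.0938]
orientation: [[-0.998, -0.058, 0.0], [-0.058, 0.998, -0.0], [-0.0, -0.0, -1.0]]
force: [-0.8, -0.1, -0.8]
width: 0.0267
grasp_force: 0.0
t: 21.95
ee_pos: [0.5819, -0.2947, 0.0939]
orientation: [[-0.998, -0.057, 0.0], [-0.057, 0.998, -0.001], [-0.0, -0.001, -1.0]]
force: [0.2, -2.4, 1.1]
width: 0.0214
grasp_force: 19.7
shift [-0.002  0.004 -0.022] turn [-0.006  0.003 -0.018] t 21.95 p [ 0.5819 -0.2947  0.0939] F [ 0.2 -2.4  1.1] w 0.0214 19.67823565006256
```

```bash
python3 -m inch '0 0 0 0 0 0 0;0 0 0 0 0 0 0;0 0 0 .01 0 0 0' 80|grep -E 'ee|for'; python3 -m inch '0 0 .03 0 0 0 0;0 0 .06 0 0 0 0;0 0 .1 0 0 0 0;0 0 .13 0 0 0 0;0 0 .15 0 0 0 0';python3 -m inch '0 0 .15 0 0 0 0;0 0 .15 0 0 0 0;0 0 .15 0 0 0 0;0 0 .15 0 0 0 0;0 0 .15 0 0 0 0';python3 -m inch '0 0 .15 0 0 0 0;0 0 .15 0 0 0 0;0 0 .15 0 0 0 0;0 0 .15 0 0 0 0;0 0 .12 0 0 0 0';python3 -m inch '0 0 .08 0 0 0 0;0 0 .04 0 0 0 0;0 0 0 0 0 0 0;0 0 0 0 0 0 0;0 0 0 0 0 0 0';python3 - <<'E'
from h import *
import cv2
o=get_obs();print(o['ee_pos'],o['force'])
i=cams.camera_info("wrist");w=cams.camera("wrist");np.save('w4.npy',i,allow_pickle=True)
a=cams.camera("top");s=cams.camera("scene")
for n,x in zip("wts",(w,a,s)):cv2.imwrite(f"pics/s4{n}.png",x[:,:,::-1])
m=np.zeros((600,800,3),np.uint8)
m[:288,:]=cv2.resize(w[:,:,::-1][96:240,112:512],(800,288),interpolation=cv2.INTER_CUBIC)
m[290:590,:400]=cv2.resize(a[:,:,::-1][130:205,220:320],(400,300),interpolation=cv2.INTER_CUBIC)
m[290:590,400:]=cv2.resize(s[:,:,::-1][175:250,190:290],(400,300),interpolation=cv2.INTER_CUBIC)
cv2.imwrite("pics/c4.png",m)
E
```

```text
ee_pos: [0.582, -0.2947, 0.094]
force: [-2.2, -1.2, 10.6]
grasp_force: 80.1
t: 22.75
ee_pos: [0.5806, -0.273, 0.094]
orientation: [[-0.998, -0.056, 0.002], [-0.056, 0.998, -0.003], [-0.001, -0.003, -1.0]]
force: [0.4, -7.3, 3.0]
width: 0.0209
grasp_force: 79.3
t: 23.25
ee_pos: [0.5786, -0.2353, 0.094]
orientation: [[-0.998, -0.056, 0.002], [-0.056, 0.998, -0.003], [-0.001, -0.003, -1.0]]
force: [0.5, -6.4, 3.1]
width: 0.0209
grasp_force: 79.3
t: 23.75
ee_pos: [0.5768, -0.1995, 0.0942]
orientation: [[-0.998, -0.056, 0.002], [-0.056, 0.998, -0.003], [-0.002, -0.003, -1.0]]
force: [0.5, -7.0, 4.7]
width: 0.0211
grasp_force: 79.4
t: 24.25
ee_pos: [0.5765, -0.1932, 0.0941]
orientation: [[-0.998, -0.057, 0.002], [-0.057, 0.998, -0.002], [-0.002, -0.002, -1.0]]
force: [-0.4, -5.8, 4.6]
width: 0.0215
grasp_force: 79.5
[ 0.57652273 -0.19315213  0.09414713] [-0.37598316 -5.7831421   4.61862519]
```

View pics/c4.png

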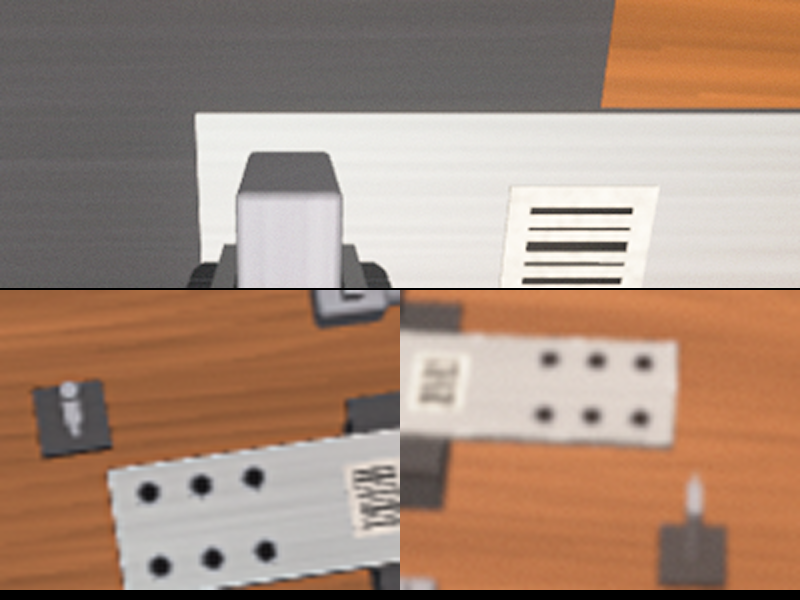

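```bash
python3 - <<'E'
from h import *
np.set_printoptions(precision=4,suppress=True)
def T(X,Y,z=.07): return atz("top",(X+.5)/4-.5+220,(Y-290+.5)/4-.5+130,z)[:2]
def S(X,Y,z=.07): return atz("scene",(X-400+.5)/4-.5+190,(Y-290+.5)/4-.5+175,z)[:2]
for n,f,a,b,tip in (("top",T,(108,471),(123,589),(76,436)),("scene",S,(677,342),(671,441),(693,478))):
    A,B,t=f(*a),f(*b),f(*tip)
    for ang in (3.4,3.8):
        y=np.array([-np.sin(np.radians(ang)),np.cos(np.radians(ang))]);x=np.array([y[1],-y[0]])
        print(n,A,B,'tip',t,'remain',y@(t-(A+B)/2),'from ends',y@(t-A),y@(t-B),'clear',x@(t-(A if x@A>x@B else B)))
# plate side edge vs riser yaw in wrist
i=np.load('w4.npy',allow_pickle=True).item()
W=lambda X,Y,z:atz("wrist",(X+.5)/2-.5+112,(Y+.5)/2-.5+96,z,i)[:2]
v=W(798,113,.07)-W(197,114,.07);print('plate yaw',np.degrees(np.arctan2(-v[0],v[1])))
v=W(614,0,.06)-W(602,108,.06);print('riser end-edge yaw',np.degrees(np.arctan2(-v[1],-v[0])), v)
o=get_obs()['orientation'];print('tool',np.degrees(np.arctan2(-o[0,1],o[1,1])))
E
```

```text
top [0.606  0.0639] [0.5261 0.0612] tip [0.6318 0.083 ] remain 0.01653069199538384 from ends 0.01750609524656343 0.015555288744204252 clear 0.026875206982414846
top [0.606  0.0639] [0.5261 0.0612] tip [0.6318 0.083 ] remain 0.01606351804520134 from ends 0.017318045819865145 0.014808990270537534 clear 0.02699676666029548
scene [0.5179 0.0599] [0.6068 0.0639] tip [0.6364 0.0825] remain 0.016200025049643425 from ends 0.015586570282553615 0.01681347981673323 clear 0.03068169030820007
scene [0.5179 0.0599] [0.6068 0.0639] tip [0.6364 0.0825] remain 0.015674788566455253 from ends 0.01475070391524326 0.016598873217667245 clear 0.0307983218961651
plate yaw 3.377754543826728
riser end-edge yaw 5.253332974106376 [-0.0287 -0.0026]
tool 3.238029536467682
```

```bash
python3 - <<'E'
from h import *
import cv2
def edge(im,c0,c1,r0,r1,sign):
    g=cv2.GaussianBlur(im.astype(float),(5,3),0);d=sign*np.diff(g,axis=0);P=[]
    for c in range(c0,c1,2):
        s=np.clip(d[r0:r1,c],0,None);k=s.argmax();k0=max(k-2,0);q=s[k0:k+3];P.append((c,r0+k0+.5+(q*np.arange(len(q))).sum()/q.sum()))
    P=np.array(P);vx,vy,x,y=cv2.fitLine(P.astype(np.float32),cv2.DIST_HUBER,0,.01,.01).ravel()
    f=lambda c:y+vy/vx*(c-x)
    return (c0,f(c0)),(c1,f(c1)),np.std(P[:,1]-f(P[:,0]))
def yaw(cam,i,e,z):
    v=(atz(cam,*e[1],z,i)-atz(cam,*e[0],z,i));a=np.degrees(np.arctan2(-v[0],v[1]));a=(a+90)%180-90;return round(a,2),round(e[2],2)
i3=np.load('w3.npy',allow_pickle=True).item();i4=np.load('w4.npy',allow_pickle=True).item()
w3=cv2.resize(cv2.imread('pics/w3.png')[:,:,0],(512,384),interpolation=cv2.INTER_AREA)  # blue: wood dark
w3r=cv2.resize(cv2.imread('pics/w3.png')[:,:,2],(512,384),interpolation=cv2.INTER_AREA)
w4=cv2.imread('pics/s4w.png')
print('riser near',yaw("wrist",i3,edge(w3r,190,420,88,100,-1),.06))
print('riser far',yaw("wrist",i3,edge(w3r,200,340,222,236,1),.06),yaw("wrist",i3,edge(w3r,200,340,222,236,1),.0))
print('plate0 near',yaw("wrist",i3,edge(w3,240,480,125,138,1),.07),'far',yaw("wrist",i3,edge(w3,275,460,203,217,-1),.07))
print('plate4 near',yaw("wrist",i4,edge(w4[:,:,0],220,500,145,160,1),.07))
t=cv2.imread('pics/top0.png')
it=cams.camera_info("top")
tr=t[:,:,2]
# top: slanted edges ~ -8 deg; shear by warping out the slope
for nm,p,q,z,s,ch in(('riser far',(310,156.5),(400,143.5),.06,-1,2),('riser near',(320,213),(410,198.5),.06,1,2),('plate far',(288,169.3),(385,155.5),.07,1,0),('plate near',(294,201.8),(392,187.0),.07,-1,0)):
    m=(q[1]-p[1])/(q[0]-p[0]);M=np.float32([[1,0,0],[-m,1,m*p[0]]])
    im=cv2.warpAffine(t[:,:,ch],M,(512,384),flags=cv2.INTER_CUBIC)
    e=edge(im,p[0]+3,q[0]-3,int(p[1])-5,int(p[1])+6,s)
    e2=tuple((c,r+m*(c-p[0])) for c,r in e[:2])+(e[2],)
    print('top',nm,yaw("top",it,e2,z))
E
```

```text
riser near (np.float64(3.7), np.float64(0.15))
riser far (np.float64(3.46), np.float64(0.1)) (np.float64(3.46), np.float64(0.1))
plate0 near (np.float64(3.22), np.float64(0.04)) far (np.float64(3.15), np.float64(0.13))
plate4 near (np.float64(3.24), np.float64(0.02))
top riser far (np.float64(3.94), np.float64(0.15))
top riser near (np.float64(3.74), np.float64(0.07))
top plate far (np.float64(3.17), np.float64(0.14))
top plate near (np.float64(3.26), np.float64(0.14))
```

```bash
python3 -m inch '0 0 .03 0 0 0 -.01;0 0 .06 0 0 0 -.02;0 0 .07 0 0 0 -.02;0 0 .07 0 0 0 -.01;0 0 .05 0 0 0 0';python3 -m inch '0 0 .03 0 0 0 0;0 0 .01 0 0 0 0;0 0 0 0 0 0 0;0 0 0 0 0 0 0;0 0 0 0 0 0 0';python3 - <<'E'
from h import *
import cv2
o=get_obs();print(o['ee_pos'],o['force'],o['t']);R=o['orientation'];print('tool yaw',np.degrees(np.arctan2(-R[0,1],R[1,1])))
i=cams.camera_info("wrist");w=cams.camera("wrist");np.save('w5.npy',i,allow_pickle=True)
a=cams.camera("top");s=cams.camera("scene")
for n,x in zip("wts",(w,a,s)):cv2.imwrite(f"pics/s5{n}.png",x[:,:,::-1])
m=np.zeros((600,800,3),np.uint8)
m[:400,:400]=cv2.resize(a[:,:,::-1][145:195,220:270],(400,400),interpolation=cv2.INTER_CUBIC)
m[:400,400:]=cv2.resize(s[:,:,::-1][180:230,235:285],(400,400),interpolation=cv2.INTER_CUBIC)
m[400:,:400]=cv2.resize(w[:,:,::-1],(400,300))[:200]
m[400:,400:]=cv2.resize(s[:,:,::-1][165:240,120:270],(400,200),interpolation=cv2.INTER_CUBIC)
cv2.imwrite("pics/c5.png",m)
E
```

```text
t: 24.9
ee_pos: [0.5757, -0.1799, 0.0943]
orientation: [[-0.998, -0.063, 0.002], [-0.063, 0.998, -0.003], [-0.002, -0.003, -1.0]]
force: [-0.0, -7.5, 5.0]
width: 0.021
grasp_force: 79.4
t: 25.4
ee_pos: [0.5756, -0.1779, 0.0943]
orientation: [[-0.998, -0.063, 0.002], [-0.063, 0.998, -0.003], [-0.002, -0.003, -1.0]]
force: [0.6, -7.2, 5.7]
width: 0.0211
grasp_force: 79.4
[ 0.57563391 -0.17791015  0.09426549] [ 0.64418274 -7.23527514  5.67201351] 25.4
tool yaw 3.632203429793707
```

View pics/c5.png

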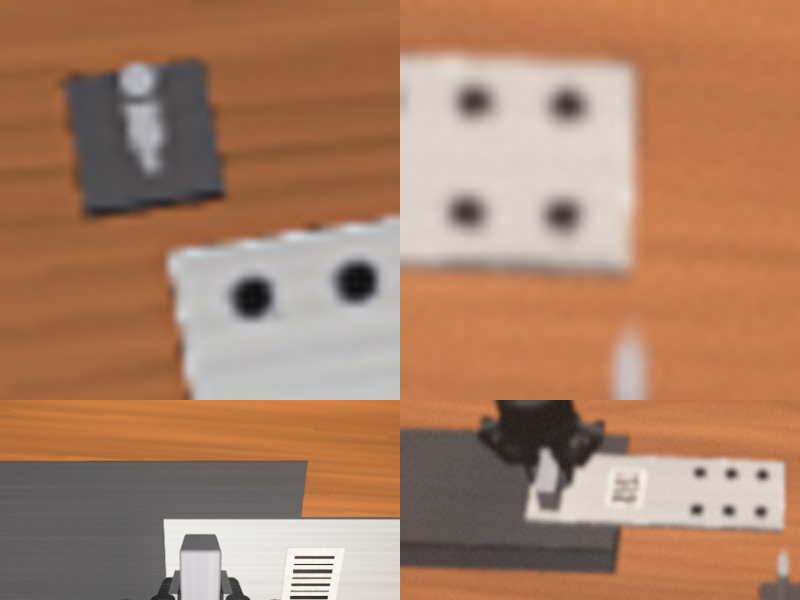

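```bash
python3 - <<'E'
from h import *
np.set_printoptions(precision=4,suppress=True)
T=lambda X,Y:atz("top",(X+.5)/8-.5+220,(Y+.5)/8-.5+145,.07)[:2]
S=lambda X,Y:atz("scene",(X-400+.5)/8-.5+235,(Y+.5)/8-.5+180,.07)[:2]
a=np.radians(3.7);y=np.array([-np.sin(a),np.cos(a)])
for n,f,A,B,t in(("top",T,(171,255),(190,398),(153,173)),("scene",S,(634,63),(631,262),(629,328))):
    A,B,t=f(*A),f(*B),f(*t);print(n,A,B,t,y@(t-A),y@(t-B))
E
```

```text
top [0.6031 0.0793] [0.5545 0.0772] [0.6316 0.0829] 0.0017220992764231306 0.000673839759447237
scene [0.5156 0.0746] [0.6048 0.0813] [0.6328 0.0831] 0.0009137310545597758 -5.436033911831633e-05
```

```bash
python3 -m inch '0 0 .008 0 0 0 0;0 0 .008 0 0 0 0;0 0 0 0 0 0 0;0 0 0 0 0 0 0;0 0 0 0 0 0 0';python3 -m inch '0 0 0 0 0 0 0;0 0 0 0 0 0 0;0 0 0 0 0 0 0;0 0 0 0 0 0 0;0 0 0 0 0 0 0';python3 -c "
from rig import get_obs;print(get_obs()['ee_pos'])"
```

```text
t: 26.05
ee_pos: [0.5756, -0.1773, 0.0943]
orientation: [[-0.998, -0.063, 0.002], [-0.063, 0.998, -0.003], [-0.002, -0.004, -1.0]]
force: [0.7, -8.7, 5.2]
width: 0.021
grasp_force: 79.4
t: 26.55
ee_pos: [0.5756, -0.1773, 0.0943]
orientation: [[-0.998, -0.063, 0.002], [-0.063, 0.998, -0.003], [-0.002, -0.003, -1.0]]
force: [0.6, -7.1, 5.3]
width: 0.021
grasp_force: 79.4
[ 0.57555967 -0.17733667  0.09429224]
```

```bash
python3 -c "
from rig import job;print(job.sign_off())"
```

```text
the job is handed in; nothing more can be done
None
```

The job is handed in at about 27 s: the scanner was held about 7 cm above the label for about 3 s and stood back on its pad, then the plate was slid out until its outer end was within about 1 mm of the pointer tip by camera, still gripped, flat, square and at rest; no verdict was returned.

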